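Reset the tripped power box

ROBOT

A 6-joint arm with a two-finger parallel gripper is mounted at the origin on the work surface. World frame = base frame: x ahead of the robot, y to its left, z up, the work surface at z = 0. Lengths are in m, angles in rad, forces in N, time in s.
With the tool pointing down it reaches from about 0.3 to 0.875 m from the base axis. Payload 6.4 kg.
Tool frame: the origin (TCP) lies at the very end of the fingers, on their centre line; the grasp point (between the pads) lies 19 mm behind it; z points along the fingers, y is the direction in which the jaws open and shut (so a half turn about z gives the same grasp; the last joint's range is limited). The gripper opens to 88 mm and grips with 3 to 60 N. Pads are 18 mm wide; open, the fingers measure 123 mm over their backs; the gripper's body (75 mm by 187 mm) begins 45 mm behind the grasp point.
Start: joints at [-1.506, 0.181, 1.607, -0, 1.354, -0.206], TCP at [0.154, -0.554, 0.239] pointing down, gripper open.
Joint ranges: [-2.99, 2.99], [-0.89, 2.07], [0.3, 2.58], [-1.14, 4.28], [0, 2.63], [-3.12, 3.12]. Speed limits (rad/s): [2.57, 2.57, 3.01, 3.14, 3.14, 3.14].

INTERFACE

Orientations are given as a unit quaternion [x, y, z, w].
In Python, from cell import robot, claw, monitor, grab_frame, get_calibration, nets gives the robot as it stands. The module is installed in compiled form; this text tells all that it offers. Calls block until the motion is done:
- robot.move_to(position, orientation): joint-space move of the TCP to a pose.
- robot.servo_line(position, max_speed=0.15, rot=None): straight line of the TCP; rot=None keeps the orientation; max_speed is the mean speed in m/s.
- robot.set_joints(angles): joint-space move.
- claw.open_gripper() and claw.grab(squeeze=None): open the fingers fully, or close them until they stop; squeeze is the grip in N (None keeps the last).
- robot.hold(seconds).
- robot.ik(position, orientation): joint angles nearest the present ones, or None.
- monitor.read_state(): the state.
- grab_frame(name): name is "scene" or "side" or "wrist"; returns (picture, depth): 400x640x3 uint8, red, green, blue; 400x640 float32, m along the optical axis (not along the pixel's ray), 0 where there is no reading.
- get_calibration(name): a dict with "fx", "fy", "cx", "cy" (pixels), "k1" (the pictures are not rectified: a ray, as slopes to the right and down, at radius r is drawn at 1 + k1 r^2 times it, then the intrinsics apply), "rvec" (rotation vector, rad) and "tvec" (3), from world to camera coordinates, as OpenCV has them; the wrist camera has in their place "hand_eye" (4x4, takes a point from camera to tool coordinates, whose origin is the TCP and whose axes are the flange's). Camera axes: x right, y down, z forward; pixel columns grow to the right and rows downward; lengths in m; the calibration is good to about 2 mm. A picture is of the moment at which its call begins: read the wrist's pose just before it. get_calibration takes no time and is no camera call.
A pose or a line that the arm cannot do raises robot.MotionError and nothing moves.
- robot.finish_job(): hands the job in, once; it reports no verdict.
Trained networks look in the newest picture that a camera, given by its name, has taken for a name from the list of things; names that differ only in an ending like _2 or _b are one class to them, and where a whole thing is asked for, a point or a joint stands for the part that bears it (a point fixed in the world has none). Each returns a list of dicts, best first, with "confidence" (0 to 1); they miss things now and then, are a little off and sometimes report something else, mostly with a low value. They report only what shows in the picture. A call takes as long as a camera call.
- nets.search_frame(camera, name): "extent" ([left, top, right, bottom] in pixels, round what is visible of it).
- nets.masks_of(camera, name): "region" (400x640 bool, what is visible of it) and "extent" ([left, top, right, bottom] in pixels, round what is visible of it).
The state is a dict: "t": time; "joints": joint angles; "joint_vel": joint speeds; "joint_torque": joint torques, N m; "tcp_pos": TCP position; "tool_rot": TCP orientation; "contact_force": force on the tool from outside, world axes, zero at the start; "torque": the same for the moment, N m; "opening": finger opening in m.
Only numpy, scipy, OpenCV 4.12 (cv2) and the standard library are available. Lean on these libraries where they do the work, as an engineer would, in place of code of your own. Each camera call takes 0.05 s, during which the arm holds its last target. There are 200 camera calls.

TASK

The breaker of the bench's power box has tripped. With a fingertip, push the box's rocker switch fully over to off, then reach down into the round well and press the sunken reset plunger fully home, so that it stays in, then push the rocker fully back to on and draw the hand clear. Leave the square test button alone, and do not shift or pick up anything lying on or around the box.

Things in the scene. Friction and masses are not known exactly. Their poses are not given: they have to be found in the camera images.
- power_box: Black rubber-clad power box fixed to the bench, 220 (x) x 300 (y) x 110 mm high, top level. Origin: centre of its underside; +x from front edge (robot's side) to rear, +z up. Along the front, three grey control modules flush with the top, centres at x = -60, y = -76, 0, +76 mm; which control is where changes. On the rear half two capped outlets, 15 mm high. Handles and feet stand out 25 mm at its ends.
- well_mouth (a point): Centre of the mouth of the breaker's round well, level with the box's top (110 mm above the bench); axes as the box's. The well is 46 mm in diameter and 42 mm deep, straight-walled. In the middle of its floor a steel bush 23 mm in diameter stands up to 30 mm below the mouth; the white reset plunger comes out of it.
- reset_key_top (a point): Centre of the flat top of the white reset plunger, 18 mm in diameter, in the middle of the well: 20 mm below the well's mouth while tripped, 27 mm below it when reset. Moves with it.
- reset_key (a joint): Travel of the reset plunger in m, straight down: 0 = tripped (out), 0.007 = reset (in, against its stop). It takes about 4 N all the way and stays where it is left, so it must be followed down to its stop.
- rocker_crease (a point): Middle of the crease of the white rocker switch, on its pivot, 6 mm above the box's top; fixed; axes as the box's. The rocker is 60 mm long (x), 36 mm wide (y): two flat 30 x 36 mm faces meeting in a shallow V. The face that is in lies level with the crease; the other slopes up to 10 mm higher at its outer end. A black bezel 3 mm high runs round it.
- rocker (a joint): Angle of the rocker in rad: 0 = off (front face, towards -x, in and level; rear face, with a short black bar on it, up), 0.35 = on (rear face in, front face up). Starts on. About 3 N down on the raised face, 20 mm from the crease, throws it; it is stiff and stays where it is left, so the finger must follow until that face lies level.
- test_key_top (a point): Centre of the flat top of the sprung test button, white, 20 mm square, 8 mm proud of the box's top, on the third module. Not to be pressed.
- test_key (a joint): Travel of the test button in m: 0 = out, 0.004 = fully pressed.
- block: Loose pale wood block, 50 x 34 x 22 mm, lying on the rear half of the box's top. Origin: centre of its underside.
- offcut: Loose slat offcut with a pointed end, 175 x 50 x 20 mm, flat on the bench in front of the box. Origin: underside, middle of its main part; long along x.
- pencil: Red carpenter's pencil, 165 x 13 x 8 mm, flat on the bench in front of the box. Origin: underside, middle; long along x.
- tape: Loose tape measure, 72 x 40 x 64 mm, standing beside the box's -y end. Origin: centre of its underside.
- glue: Yellow glue bottle, 68 mm in diameter, 190 mm high, standing beside the box's -y end. Origin: centre of its underside.
- drill: Cordless drill lying on its side off the box's +y end, about 200 x 200 x 66 mm. Origin: on the bench under the middle of its barrel; chuck along +x, grip along +y.
- square: Aluminium carpenter's square, 150 mm legs, 5 mm thick with a 20 mm high fence, flat on the bench to the robot's right. Origin: underside, middle.

How it is judged:
By the outcome, as a careful person would: the job done as asked, in the order asked, and still so for the second after the job is handed in, with the robot touching nothing.
It also fails if it takes over 42 s, if anything falls off the work surface, if the arm or the gripper's body presses on something with over 40 N, if the wrist force passes 120 N, or if a joint passes its speed limit or range.

## Working session

There is one attempt and no reset: what is moved stays moved. The work goes in short steps, each a Python script; the robot and the scene stay as the last script left them, time stands still between calls to the robot, and variables do not carry over. Pictures are saved under pics/ and viewed, about 8 in all and at most 12, crops included, and the job is handed in when it is done.

```bash
mkdir -p pics; ls; cat > h.py <<'E'
import numpy as np, cv2
from cell import robot, claw, monitor, grab_frame, get_calibration, nets
from scipy.spatial.transform import Rotation as R
def cam(name, st=None):
    c=get_calibration(name); K=np.array([[c['fx'],0,c['cx']],[0,c['fy'],c['cy']],[0,0,1]]); D=np.array([c['k1'],0,0,0,0.])
    if name=='wrist':
        T=np.eye(4);T[:3,:3]=R.from_quat(st['tool_rot']).as_matrix();T[:3,3]=st['tcp_pos'];T=T@np.array(c['hand_eye'])
    else:
        M=np.eye(4);M[:3,:3]=R.from_rotvec(np.ravel(c['rvec'])).as_matrix();M[:3,3]=np.ravel(c['tvec']);T=np.linalg.inv(M)
    return K,D,T
def snap(name,fn=None):
    st=monitor.read_state(); p,d=grab_frame(name)
    if fn: cv2.imwrite('pics/'+fn,p[:,:,::-1])
    return p,d,cam(name,st)
def xyz(C,uv,z):  # uv Nx2, plane z world
    K,D,T=C; uv=np.asarray(uv,float).reshape(-1,1,2)
    n=cv2.undistortPoints(uv,K,D)[:,0]; r=np.c_[n,np.ones(len(n))]@T[:3,:3].T
    return T[:3,3]+r*((z-T[2,3])/r[:,2])[:,None]
def cloud(C,d,m):
    v,u=np.nonzero(m&(d>0)); K,D,T=C
    n=cv2.undistortPoints(np.c_[u,v].astype(float).reshape(-1,1,2),K,D)[:,0]; z=d[v,u]
    return (np.c_[n,np.ones(len(n))]*z[:,None])@T[:3,:3].T+T[:3,3]
def proj(C,P):
    K,D,T=C; M=np.linalg.inv(T); return cv2.projectPoints(np.asarray(P,float).reshape(-1,1,3),cv2.Rodrigues(M[:3,:3])[0],M[:3,3],K,D)[0][:,0]
E
python3 - <<'E'
from h import *
for c in ['scene','side']:
    p,d,C=snap(c,c+'0.png')
    for n in ['power_box','reset_key','rocker','test_key','block','glue','tape']:
        r=nets.masks_of(c,n)
        for q in r[:2]:
            P=cloud(C,d,q['region'])
            print(c,n,round(q['confidence'],2),np.round(q['extent']),np.round(np.median(P,0),3) if len(P) else '', np.round(np.percentile(P,[2,98],axis=0),3).tolist() if len(P) else '')
    print(C[2][:3,3])
st=monitor.read_state();print(st['t'],st['opening'],st['tool_rot'])
E
```

```text
pics
scene power_box 0.9 [202. 171. 340. 313.] [ 0.651 -0.122  0.108] [[0.482, -0.3, 0.002], [0.78, 0.031, 0.124]]
scene reset_key 0.61 [286. 212. 294. 220.] [ 0.549 -0.116  0.087] [[0.54, -0.123, 0.081], [0.556, -0.11, 0.092]]
scene rocker 0.61 [299. 212. 323. 241.] [ 0.574 -0.046  0.116] [[0.545, -0.069, 0.106], [0.605, -0.023, 0.125]]
scene rocker 0.45 [292. 214. 330. 248.] [ 0.577 -0.044  0.111] [[0.535, -0.086, 0.103], [0.615, -0.007, 0.124]]
scene test_key 0.65 [236. 155. 256. 184.] [ 0.437 -0.313  0.048] [[0.393, -0.337, -0.002], [0.466, -0.296, 0.064]]
scene test_key 0.36 [265. 189. 275. 196.] [ 0.525 -0.19   0.116] [[0.513, -0.2, 0.109], [0.533, -0.18, 0.121]]
scene block 0.76 [276. 252. 298. 277.] [ 0.703 -0.054  0.129] [[0.678, -0.08, 0.111], [0.722, -0.029, 0.135]]
scene block 0.51 [170. 130. 230. 171.] [ 0.386 -0.523  0.004] [[0.317, -0.575, -0.003], [0.488, -0.44, 0.02]]
scene glue 0.93 [200. 160. 230. 204.] [ 0.551 -0.331  0.121] [[0.466, -0.428, -0.003], [0.572, -0.307, 0.19]]
scene tape 0.85 [238. 154. 254. 183.] [ 0.439 -0.312  0.049] [[0.394, -0.335, 0.006], [0.464, -0.296, 0.064]]
[1.11069332 0.1762003  1.1922032 ]
side power_box 0.96 [313. 169. 407. 271.] [ 0.607 -0.233  0.109] [[0.454, -0.317, 0.004], [0.776, 0.009, 0.126]]
side rocker 0.68 [312. 185. 338. 196.] [ 0.568 -0.05   0.117] [[0.537, -0.077, 0.109], [0.6, -0.017, 0.13]]
side test_key 0.36 [335. 218. 344. 222.] [ 0.519 -0.191  0.118] [[0.512, -0.199, 0.116], [0.527, -0.183, 0.12]]
side block 0.71 [354. 169. 370. 182.] [ 0.693 -0.067  0.13 ] [[0.677, -0.084, 0.112], [0.714, -0.033, 0.135]]
side glue 0.59 [360. 222. 390. 291.] [ 0.522 -0.358  0.101] [[0.502, -0.376, 0.007], [0.556, -0.325, 0.191]]
side tape 0.85 [323. 269. 352. 300.] [ 0.412 -0.332  0.048] [[0.385, -0.343, 0.009], [0.455, -0.302, 0.065]]
[-0.08080141 -1.07403454  1.01177409]
0.8 0.08805436972033903 [ 9.90849399e-01  1.34972103e-01 -7.21441409e-06  8.91868275e-06]
```

```bash
python3 - <<'E'
from h import *
claw.grab(10)
yaw=-0.343; q=[np.cos(yaw/2),np.sin(yaw/2),0,0]
print(robot.ik([0.5,-0.10,0.33],q))
robot.move_to([0.5,-0.10,0.33],q)
p,d,C=snap('wrist','w0.png')
for n in ['reset_key','rocker','test_key','block']:
    for r in nets.masks_of('wrist',n)[:2]:
        P=cloud(C,d,r['region']); m=r['region']; v,u=np.nonzero(m)
        print(n,round(r['confidence'],2),np.round(r['extent']),[u.mean().round(1),v.mean().round(1)],np.round(np.median(P,0),4) if len(P) else '', np.round(np.percentile(P,[2,98],axis=0),3).tolist() if len(P) else '')
s=monitor.read_state();print(s['t'],s['opening'],s['tcp_pos'],C[2][:3,3],s['contact_force'])
E
```

```text
[-4.30526412e-01 -3.13498167e-02  1.64979826e+00 -4.44089210e-16
  1.52314421e+00  1.48326991e+00]
reset_key 0.56 [316. 117. 335. 132.] [np.float64(322.8), np.float64(124.5)] [ 0.5465 -0.1182  0.0894] [[0.539, -0.126, 0.079], [0.554, -0.11, 0.091]]
reset_key 0.3 [181. 182. 292. 221.] [np.float64(235.9), np.float64(201.8)] [0.4761 0.0507 0.0198] [[0.438, -0.026, 0.005], [0.509, 0.132, 0.022]]
rocker 0.8 [233.  97. 275. 156.] [np.float64(255.7), np.float64(126.7)] [ 0.572  -0.0468  0.1167] [[0.542, -0.07, 0.102], [0.602, -0.024, 0.126]]
test_key 0.54 [380. 117. 400. 138.] [np.float64(389.1), np.float64(127.0)] [ 0.5208 -0.1884  0.1173] [[0.51, -0.199, 0.114], [0.531, -0.178, 0.119]]
block 0.77 [185.   0. 238.  22.] [np.float64(210.6), np.float64(10.3)] [ 0.6874 -0.0527  0.1315] [[0.677, -0.077, 0.115], [0.701, -0.03, 0.133]]
block 0.63 [380. 116. 398. 136.] [np.float64(389.5), np.float64(126.9)] [ 0.5209 -0.189   0.1173] [[0.51, -0.199, 0.114], [0.531, -0.179, 0.119]]
4.425 9.226200910803807e-05 [ 0.49991326 -0.10047347  0.32985296] [ 0.57959968 -0.12851516  0.4754036 ] [-0.30396748  0.7056191   0.50774057]
```

View pics/w0.png

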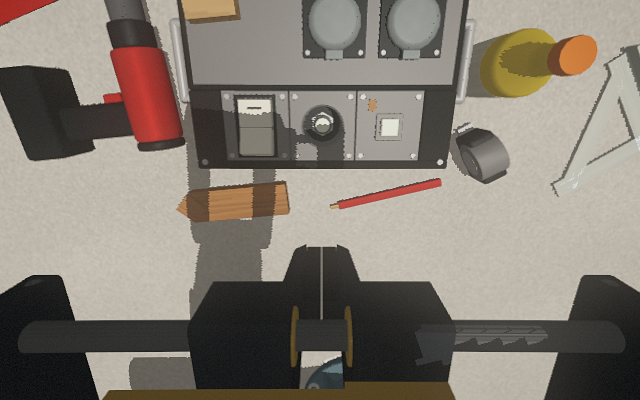

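View pics/scene0.png

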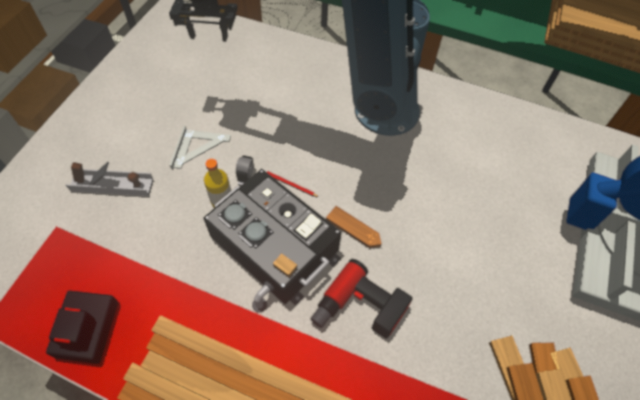

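```bash
cat >> h.py <<'E'
yaw=-0.345; q=[np.cos(yaw/2),np.sin(yaw/2),0,0]
bx=np.array([np.cos(yaw),np.sin(yaw),0]); rock=np.array([0.572,-0.0468,0]); well=np.array([0.5467,-0.1179,0])
def at(p,z): return [p[0],p[1],z]
def press(p,z0,zmin,F=12,step=0.001):
    s=monitor.read_state(); b=s['contact_force'][2]; z=z0; robot.servo_line(at(p,z0),0.05)
    while True:
        s=monitor.read_state(); f=np.array(s['contact_force']); print(round(s['t'],2),round(s['tcp_pos'][2],4),np.round(f,1))
        if f[2]-b>F or z-step<zmin-1e-9: break
        z-=step; robot.servo_line(at(p,z),0.02)
E
python3 - <<'E'
from h import *
p=rock-0.020*bx
robot.move_to(at(p,0.16),q)
press(p,0.132,0.112)
robot.servo_line(at(p,0.16),0.15)
w=at(well-0.075*bx,0.24); robot.move_to(w,q)
p_,d,C=snap('wrist','w1.png')
for n in ['reset_key','rocker']:
    for r in nets.masks_of('wrist',n)[:2]:
        P=cloud(C,d,r['region']); print(n,round(r['confidence'],2),np.round(r['extent']),np.round(np.median(P,0),4), np.round(np.percentile(P,[2,98],axis=0),4).tolist())
a=np.arange(0,6.3,.05); ring=at(well,0.11)+0.023*np.c_[np.cos(a),np.sin(a),0*a]
im=p_[:,:,::-1].copy()
for u,v in proj(C,ring).round().astype(int):
    cv2.circle(im,(int(u),int(v)),0,(0,255,0),-1)
cv2.imwrite('pics/w1.png',cv2.resize(im[:260,150:490],None,fx=2.2,fy=2.2))
print(monitor.read_state()['t'])
E
```

```text
5.91 0.1319 [ 0.4 -0.6  0.4]
6.16 0.1312 [-0.4  0.1  0.7]
6.41 0.13 [-0.  -0.2 -0.3]
6.66 0.1289 [ 1.2  0.2 -0. ]
6.91 0.1279 [-0.3 -0.4  0.2]
7.16 0.1269 [-0.  -0.2  0.6]
7.41 0.1261 [ 0.2 -0.1  1.5]
7.66 0.125 [-0.8  0.9  2.7]
7.91 0.1239 [-0.9  0.5  1. ]
8.16 0.123 [-0.4 -0.1  2. ]
8.41 0.1219 [-1.2  0.9  1.1]
8.66 0.1209 [0.1 0.5 1.2]
8.91 0.1199 [-0.1 -0.7  0.1]
9.16 0.1189 [-0.7  0.2  1. ]
9.41 0.1179 [-0.5  0.2  1.1]
9.66 0.1169 [0.9 0.1 0.8]
9.91 0.1164 [-2.3  1.5  5.2]
10.16 0.1163 [-6.1  1.1 11.4]
10.41 0.1163 [-9.2  1.8 19.4]
reset_key 0.67 [314.  98. 335. 119.] [ 0.546  -0.1176  0.0895] [[0.5383, -0.1253, 0.0878], [0.5536, -0.1098, 0.091]]
rocker 0.75 [198.  64. 260. 145.] [ 0.5747 -0.048   0.1168] [[0.5426, -0.07, 0.1099], [0.6031, -0.0248, 0.1258]]
11.575
```

View pics/w1.png

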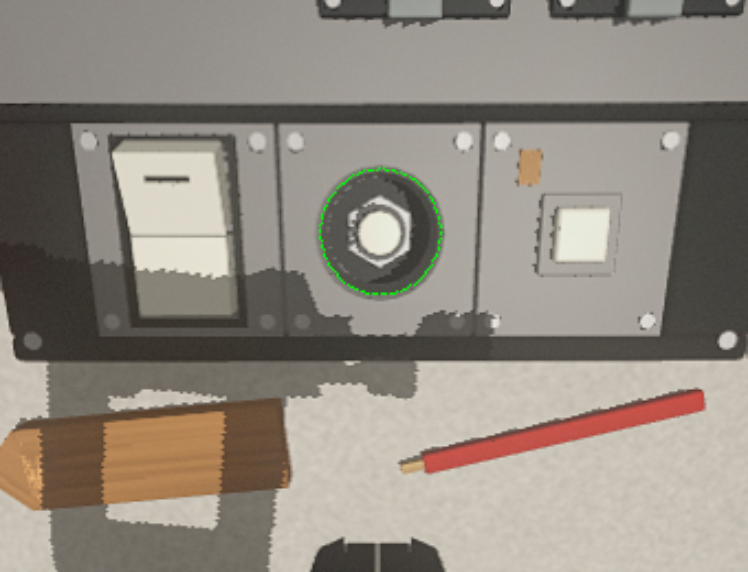

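```bash
python3 - <<'E'
from h import *
well=np.array([0.5464,-0.1178,0])
robot.move_to(at(well,0.135),q)
press(well,0.116,0.096,6,0.005)
s=monitor.read_state()
if s['tcp_pos'][2]<0.0975:
    press(well,0.092,0.0795,15)
print(monitor.read_state()['t'])
E
```

```text
12.69 0.1161 [-0.2 -0.6  0. ]
13.09 0.1108 [ 0.3  0.2 -0.6]
13.49 0.1058 [-0.1 -0.1  0.5]
13.89 0.1008 [ 0.4 -0.5  0.1]
14.29 0.0958 [0.8 0.9 0.6]
14.54 0.0916 [ 0.2  0.2 -0.4]
14.79 0.091 [-0.  -0.7  0.8]
15.04 0.0901 [-0.5 -0.8  1.4]
15.29 0.0892 [-0.8  0.2  2.7]
15.54 0.0881 [0.8 1.  2.3]
15.79 0.087 [1.3 0.2 2.9]
16.04 0.0859 [1.7 0.6 1.8]
16.29 0.085 [ 1.2 -1.   2.5]
16.54 0.084 [ 2.1 -1.1  1.6]
16.79 0.0833 [0.2 0.1 6.1]
17.04 0.0832 [-2.4  1.4 11.8]
17.29 0.0831 [-6.9  2.2 19.7]
17.2917
```

```bash
python3 - <<'E'
from h import *
well=np.array([0.5464,-0.1178,0])
robot.servo_line(at(well,0.14),0.1)
robot.move_to(at(well-0.075*bx,0.24),q)
def look(fn):
    p_,d,C=snap('wrist',fn)
    for n in ['reset_key','rocker','test_key','block']:
        for r in nets.masks_of('wrist',n)[:1]:
            P=cloud(C,d,r['region']); print(n,round(r['confidence'],2),np.round(np.median(P,0),4))
look('w2.png')
p=rock+0.020*bx
robot.move_to(at(p,0.16),q)
press(p,0.129,0.112)
robot.servo_line(at(p,0.16),0.15)
robot.move_to(at(well-0.075*bx,0.24),q)
look('w3.png')
a=cv2.imread('pics/w2.png')[:220,170:450];b=cv2.imread('pics/w3.png')[:220,170:450]
cv2.imwrite('pics/w23.png',cv2.resize(np.hstack([a,b]),None,fx=1.42,fy=1.42))
print(monitor.read_state()['t'])
E
```

```text
reset_key 0.61 [ 0.5458 -0.1181  0.0824]
rocker 0.87 [ 0.5748 -0.0481  0.1168]
test_key 0.63 [ 0.5207 -0.1881  0.1173]
20.25 0.1291 [-0.3 -0.2 -0.1]
20.5 0.1282 [-0.1  0.1 -0.8]
20.75 0.127 [0.1 0.3 0.1]
21.0 0.1262 [ 0.  -0.2  1.1]
21.25 0.1253 [ 1.9 -0.3  3. ]
21.5 0.1242 [ 1.7 -1.4  2.3]
21.75 0.123 [1.4 0.4 2.1]
22.0 0.1217 [ 1.2 -0.9  2.1]
22.25 0.1208 [ 1.1 -0.1  1.4]
22.5 0.1198 [ 0.6 -0.   2.2]
22.75 0.1188 [ 0.8 -0.5  1.4]
23.0 0.1179 [ 0.9 -1.   1.5]
23.25 0.1169 [ 1.1 -0.3  0.6]
23.5 0.1164 [-1.6 -0.2  5.5]
23.75 0.1164 [-4.1  1.  12.8]
reset_key 0.59 [ 0.5459 -0.1175  0.0825]
rocker 0.62 [ 0.5716 -0.047   0.1166]
test_key 0.82 [ 0.5209 -0.1883  0.1174]
25.0833
```

View pics/w23.png

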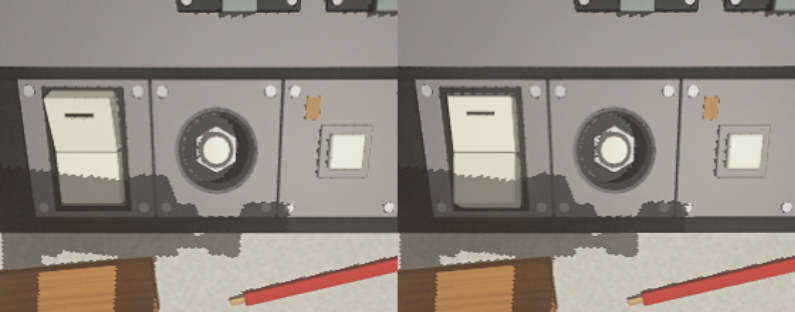

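```bash
python3 - <<'E'
from h import *
robot.move_to(at(well-0.12*bx,0.33),q)
p,d,C=snap('scene')
for n in ['block','glue','tape']:
    for r in nets.masks_of('scene',n)[:1]: print(n,np.round(r['extent']),np.round(np.median(cloud(C,d,r['region']),0),3))
robot.finish_job(); print(monitor.read_state()['t'])
E
```

```text
block [275. 255. 297. 277.] [ 0.705 -0.053  0.13 ]
glue [201. 159. 230. 206.] [ 0.551 -0.33   0.123]
tape [237. 154. 253. 185.] [ 0.439 -0.313  0.048]
the job is handed in; nothing more can be done
the job is handed in; nothing more can be done
```

The job is done and handed in: I pushed the rocker fully to off, pressed the reset plunger home, pushed the rocker back to on, and drew the hand clear. It took about 26 s of the 42 s allowed.

- **Rocker:** Both throws followed the face down until it lay level, at about 0.116 m, where the wrist force rose sharply (peaks about 19 N and 13 N). Pictures taken after each throw showed it off, then on.
- **Plunger:** It met its stop at 0.083 m under about 20 N. Its measured top dropped from 0.0895 to 0.0825 m, the full 7 mm. It was still there after the last rocker push.
- **Test button and loose things:** The test button's height did not change (0.117 m). The block, glue bottle and tape measure read within about 2 mm of their first positions. The pencil and offcut looked unmoved in the wrist pictures of the front area. I did not measure the drill or the square again, but the hand was never near them.

No check failed. The wrist pictures after the throws gave no block reading, because it was out of view there, so the block check comes from the scene camera.

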